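# Wedge a rocking plaster mould steady

### The job

The plaster mould in its wooden case rocks on the bench because the foot block under one corner, the one the wooden wedge points at, is short. With the fingertips push the wedge, thin end first, along the bench and under that foot until the case no longer rocks, then test it by pressing straight down on the top of that corner with about 10 N; if it still gives, push the wedge in a little more and press again, but do not jack the case up, shove it along or pick anything up, and leave the other things where they are. The program finishes while still holding that press, with the case standing firm on the wedge.

Things in the scene. Friction and masses are not known exactly. Their poses are not given: they have to be found in the camera images.
- mould: Open casting case: black base, plywood sides, filled level with white plaster with a round cavity; 240 (x) x 190 (y) x 113 mm high with its four feet. Origin: centre of its underside, at bench level; z up. Feet 24 mm square, 25 mm high, centred at x +-106, y +-81 mm; the one at (+106, +81) is short. 2.2 to 3.3 kg. Stands level on the other three feet; sliding it takes over 10 N.
- rocking_corner (a point): Point on the flat top of the case, 113 mm above the bench, over the short foot, 20 mm in from both outer faces: the place to press. Unwedged, a push of 2 to 3.5 N down here rocks the case over, about the line between the two neighbouring feet, until the short foot meets the bench.
- short_foot (a point): Fixed to the case, at bench level below the middle of the short foot's outer (+y) face; axes as the case's. The foot's underside hangs 8 to 14 mm above this point (differs each time, not given). The wedge goes in here along the case's -y until its slope meets the foot's outer lower edge; snug, over 10 N of push on the wedge is needed to lift the corner.
- wedge: Loose hardwood wedge flat on the bench, 56 mm wide (x), 130 long (y), 80 g; top slopes evenly from 4 mm thick at the thin end (-y) to 28 mm at the thick end (+y). Origin: centre of its underside. It starts with the thin end 30 to 70 mm short of the short foot, pointing at it along the case's -y, within about 35 mm sideways and 0.2 rad. Holds by friction once in.
- wedge_thin_end (a point): Middle of the lower edge of the wedge's thin end, on the bench.
- wedge_thick_end (a point): Middle of the wedge's upright, flat thick-end face (56 x 28 mm), 14 mm above the bench: the face to push on.
- brush: Bystander, leave alone: flat paint brush, lying near the wedge, 200 x 42 x 20 mm; origin at the centre of its underside.
- tin: Bystander, leave alone: small round tin with a blue band, 60 across, 55 tall mm; origin at the centre of its underside.
- bowl: Bystander, leave alone: blue round mixing bowl, 140 across, 70 tall mm; origin at the centre of its underside.
- mallet: Bystander, leave alone: mallet with a black head and a wooden handle, lying, length 260 mm; origin at the centre of its underside.
- bottle: Bystander, leave alone: white plastic bottle with a red cap, 60 across, 170 tall mm; origin at the centre of its underside.
- baluster: Bystander, leave alone: small turned plaster casting, 66 across, 116 tall mm; origin at the centre of its underside.
- spatula: Bystander, leave alone: flat steel spatula with a wooden handle, lying, length 280 mm; origin at the centre of its underside.
- offcut: Bystander, leave alone: plywood offcut 90 x 45 x 30 mm; origin at the centre of its underside.

How it is judged:
By the outcome, as a careful person would: the job done as asked, in the order asked, and still so for the second after the job is handed in, while the arm keeps its last pose, push and grip.
It also fails if it takes over 48 s, if anything falls off the work surface, if the arm or the gripper's body presses on something with over 40 N, if the wrist force passes 120 N, or if a joint passes its speed limit or range.

### The arm

A 7-joint arm with a two-finger parallel gripper is mounted at the origin on the work surface. World frame = base frame: x ahead of the robot, y to its left, z up, the work surface at z = 0. Lengths are in m, angles in rad, forces in N, time in s.
With the tool pointing down it reaches from about 0.425 to 0.875 m from the base axis. Payload 4.7 kg.
Tool frame: the origin (TCP) lies on the mounting face of the last link; the fingertips stand 182 mm ahead of it and the grasp point (between the pads) lies 164 mm ahead of it; z points along the fingers, y is the direction in which the jaws open and shut (so a half turn about z gives the same grasp; the last joint's range is limited). The gripper opens to 87 mm and grips with 3 to 60 N. Pads are 19 mm wide; open, the fingers measure 117 mm over their backs; the gripper's body (75 mm by 190 mm) begins 51 mm behind the grasp point.
Start: joints at [-1.224, 0.321, -0.07, 1.45, 0.023, 1.371, -0.057], TCP at [0.212, 0.614, 0.405] pointing down, gripper open.
Joint ranges: [-2.86, 2.86], [-0.3, 2.09], [-1.38, 1.24], [0.06, 2.45], [-1.56, 4.7], [0.09, 2.05], [-2.69, 2.69]. Speed limits (rad/s): [2.57, 2.57, 3.14, 3.14, 3.14, 3.14, 3.14].

### API

Orientations are given as a rotation vector (axis times angle).
In Python, from bench import ctrl gives the robot as it stands. The module is installed in compiled form; this text tells all that it offers.
- The arm moves only by the tool play_rows, never from a script. Its argument "targets" is text: rows parted by semicolons, each of 7 numbers parted by spaces: the shift along the tool's x, y, z in cm, then the turn, a rotation vector about the tool's x, y, z in rad, then the opening, from -1 (shut) to 1 (fully open). In form: x y z ax ay az grip; .... A call has 1 to 20 rows; each row shifts and turns the pose as measured when the row begins, along the tool's axes as they then stand; what a row does not reach is not made up. A row lasts 1/8 s, in which the tool goes at most 62.5 mm and 10.7 degrees, less where a joint would pass 70% of its speed; a pose out of reach is approached as far as the arm can. A call is refused whole if a number of a shift passes 6.25 or a number of a turn 0.188, either way. A call with a gripper value outside its range is refused whole. The fingers move at their own pace and stop on an object; "newtons" is the grip in N (left out, the last holds). Time passes only in rows, so rows that do not move let the fingers close. It gives the time, the measured TCP pose, the force and the opening at its end, in the units of the state.
- ctrl.get_state(): the state, without advancing time (a new reading comes with each control period).
- ctrl.get_image(name): name is "scene" or "top" or "wrist"; returns a dict with "pixels" (400x640x3 uint8, blue, green, red), "depth" (400x640 float32, m along the optical axis (not along the pixel's ray), 0 where there is no reading), "intrinsics" (3x3 intrinsics, pixels), "R" (3x3) and "t" (3): a world point X has camera coordinates R X + t. Camera axes: x right, y down, z forward; pixel columns grow to the right and rows downward; lengths in m; the calibration is good to about 2 mm. A picture is of the moment at which its call begins.
- ctrl.close_job(): hands the job in, once; it reports no verdict.
The state is a dict: "time": time; "joint_positions": joint angles; "qd": joint speeds; "joint_torque": joint torques, N m; "position": TCP position; "tool_rot": TCP orientation; "ft_force": force on the tool from outside, world axes, zero at the start; "torque": the same for the moment, N m; "grip_width": opening from 0.0 (shut) to 1.0 (fully open).
Only numpy, scipy, OpenCV 4.12 (cv2) and the standard library are available. Lean on these libraries where they do the work, as an engineer would, in place of code of your own. Each camera call takes 0.05 s, during which the arm holds its last target.

## Working session

There is one attempt and no reset: what is moved stays moved. The work goes in short steps, Python scripts to look and compute and a tool call to move; the robot and the scene stay as the last step left them, time stands still between calls to the robot, and variables do not carry over. Pictures are saved under pics/ and viewed, and the job is handed in when it is done.

Besides the shell and the picture viewer there is one more tool, called after "Request:" by a JSON object that holds its "op" and its "data", one argument or row to a line. play_rows: Moves the arm, as the interface text tells. Its arguments: {"type":"object","properties":{"targets":{"type":"string"},"newtons":{"type":"number"}},"required":["targets"]}

```bash
mkdir -p pics
cat > h.py <<'E'
import numpy as np, cv2
from bench import ctrl
def shot(name,fn):
    im=ctrl.get_image(name); cv2.imwrite(fn,im["pixels"]); np.savez(fn[:-4]+'.npz',**im); return im
def cast(im,u,v,z):
    K,R,t=im["intrinsics"],im["R"],im["t"]
    c=-R.T@t; d=R.T@np.linalg.solve(K,np.array([u,v,1.0])); return c+d*(z-c[2])/d[2]
def proj(im,X):
    p=im["intrinsics"]@(im["R"]@np.asarray(X,float)+im["t"]); return p[:2]/p[2]
def dep(im,u,v):
    K,R,t=im["intrinsics"],im["R"],im["t"]
    return R.T@(np.linalg.solve(K,np.array([u,v,1.0]))*im["depth"][v,u]-t)
E
python3 - <<'E'
from h import *
for n in("scene","top","wrist"):
    im=shot(n,f'pics/{n}0.png'); print(n,-im["R"].T@im["t"])
s=ctrl.get_state(); print(s)
E
```

```text
scene [1.69441321 0.61208315 0.92701128]
top [0.3942366  0.05488377 1.64812603]
wrist [0.1393394  0.63939231 0.38351883]
{'time': 0.15, 'joint_positions': array([-1.22390271,  0.32161228, -0.07009257,  1.45139731,  0.02265238,
        1.37081132, -0.05691176]), 'qd': array([-0.00169978, -0.0019421 ,  0.00118601, -0.00429064,  0.00027363,
        0.00084755,  0.00113756]), 'joint_torque': array([ 6.33401896e-05, -4.91799009e+01, -4.04705359e-01, -3.12880361e+01,
       -6.40667905e-02,  4.03505168e-02,  1.34380721e-04]), 'position': array([0.21232641, 0.61417307, 0.40393765]), 'tool_rot': array([-5.20277502e-01, -3.09810623e+00,  2.26029210e-03]), 'ft_force': array([-0.09766675, -0.371999  ,  0.17348137]), 'torque': array([ 0.0388652 , -0.02895642, -0.03701388]), 'grip_width': 0.9953254929738179}
```

View pics/scene0.png

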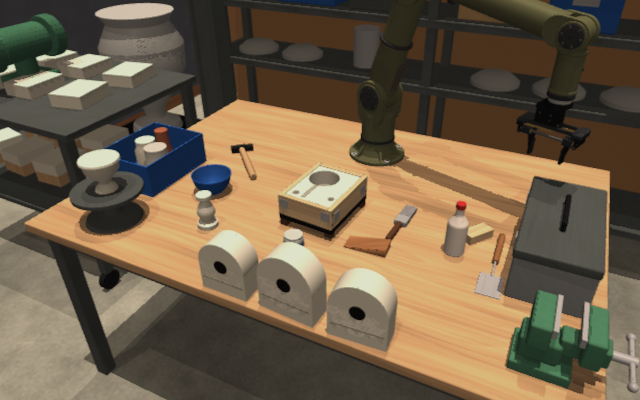

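View pics/top0.png

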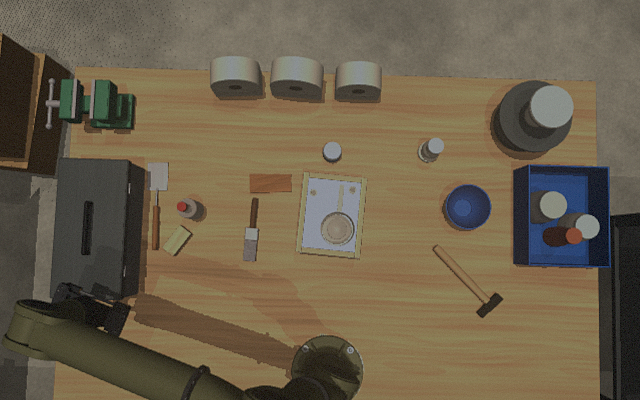

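View pics/wrist0.png

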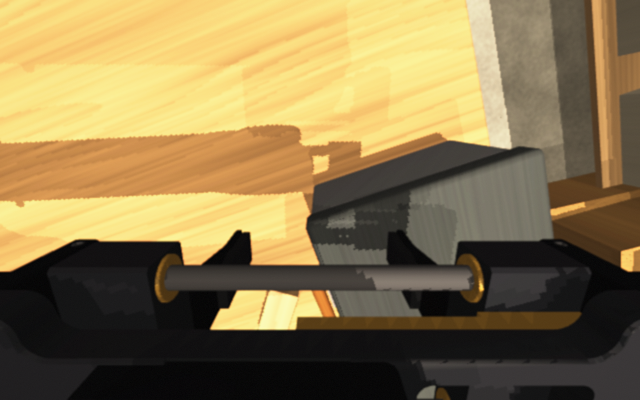

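The top view shows the wedge at about (270,183) pointing right, which is world -y, at the upper-left corner (304,173) of the case. The brush lies below it at (252,230) and the arm is clear of everything. Next I'll measure the case and the wedge.

Run:
```python
from h import *
im=dict(np.load('pics/top0.npz'))
print(im["intrinsics"][0,0])
px=im["pixels"]; crop=px[130:280,230:390]; cv2.imwrite('pics/topc.png',cv2.resize(crop,None,fx=5,fy=5,interpolation=cv2.INTER_NEAREST)[:600,:800])
for u,v in [(270,183),(255,183),(288,183),(330,190),(335,228),(250,150),(310,176),(312,200),(285,210)]: print(u,v,dep(im,u,v).round(4))
s=dict(np.load('pics/scene0.npz'))
c=s["pixels"][150:270,260:430]; cv2.imwrite('pics/scenec.png',cv2.resize(c,None,fx=4.5,fy=4.5,interpolation=cv2.INTER_CUBIC))
for u,v in [(365,246),(350,246),(330,185),(300,190)]: print(u,v,dep(s,u,v).round(4))
```

```text
517.7426758636117
270 183 [0.5809 0.1985 0.0136]
255 183 [0.578  0.2446 0.0267]
288 183 [0.5835 0.1417 0.0062]
330 190 [0.5541 0.0102 0.1123]
335 228 [ 0.4427 -0.0095  0.0706]
250 150 [0.6859 0.2669 0.0082]
310 176 [0.5952 0.0712 0.1054]
312 200 [0.5234 0.063  0.1021]
285 210 [0.497  0.1483 0.006 ]
365 246 [0.6008 0.1975 0.0133]
350 246 [0.6136 0.1547 0.0078]
330 185 [0.4797 0.0239 0.1133]
300 190 [ 0.5445 -0.0491  0.1112]
```

View pics/topc.png

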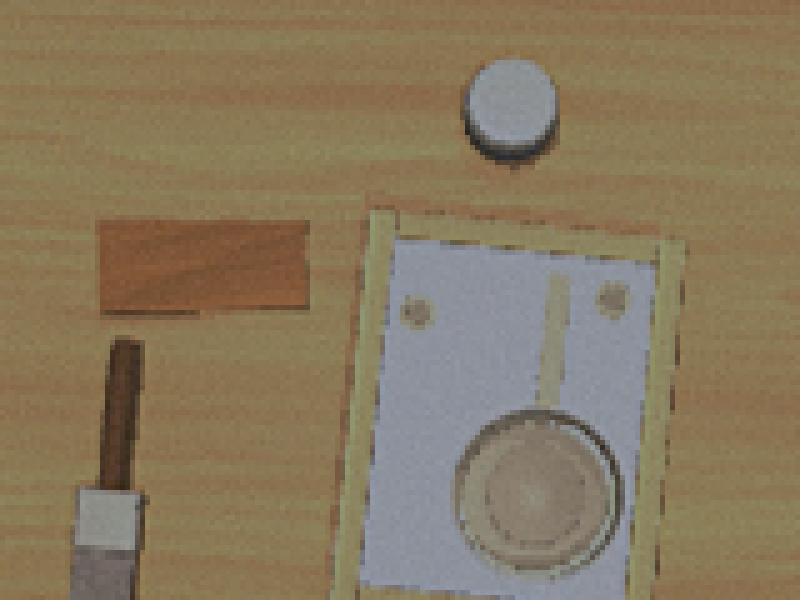

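View pics/scenec.png

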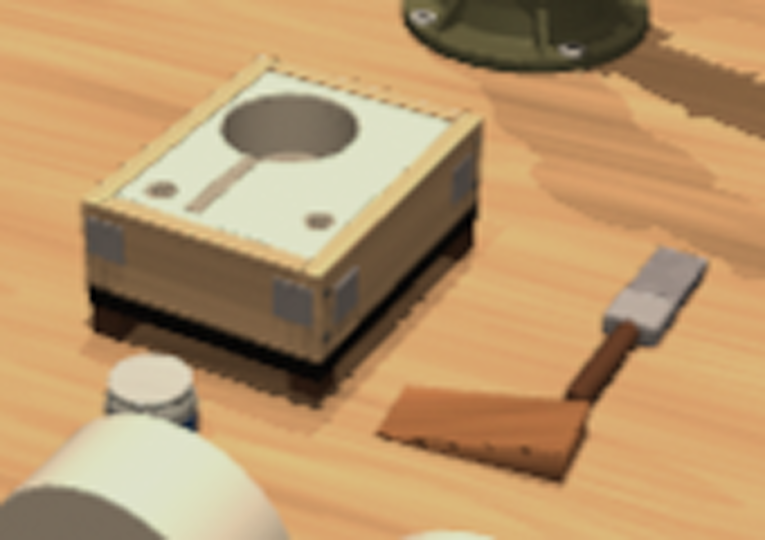

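```bash
cat >> h.py <<'E'
def heights(im):
    K,R,t=im["intrinsics"],im["R"],im["t"]; d=im["depth"]; h,w=d.shape
    u,v=np.meshgrid(np.arange(w),np.arange(h))
    P=np.stack([(u-K[0,2])/K[0,0]*d,(v-K[1,2])/K[1,1]*d,d],-1)
    return (P-t)@R
def biggest(m):
    c=max(cv2.findContours(m.astype(np.uint8),cv2.RETR_EXTERNAL,cv2.CHAIN_APPROX_NONE)[0],key=cv2.contourArea); return c
E
python3 - <<'E'
from h import *
im=dict(np.load('pics/top0.npz'))
W=heights(im)
m=(W[...,2]>0.085)&(W[...,2]<0.16); m[:,:285]=0;m[:,380:]=0;m[:160]=0;m[280:]=0
c=biggest(m|((W[...,2]>.03)&(np.hypot(W[...,0]-.4427,W[...,1]+.0095)<.07))); hull=cv2.convexHull(c)
print('case',cv2.minAreaRect(hull))
pts=np.array([cast(im,p[0][0],p[0][1],.113)[:2]*1000 for p in hull],np.float32)
r=cv2.minAreaRect(pts); print(r, cv2.boxPoints(r).round(1).tolist())
hsv=cv2.cvtColor(im["pixels"],cv2.COLOR_BGR2HSV); print([hsv[v,u].tolist() for u,v in [(270,183),(255,183),(285,186),(270,165),(285,215),(270,192)]])
E
```

```text
case ((331.2460021972656, 214.33811950683594), (64.38082122802734, 80.97852325439453), 5.946863651275635)
((482.23138427734375, 4.8275299072265625), (190.25564575195312, 240.7058563232422), 85.86088562011719) [[355.29998779296875, -81.4000015258789], [595.4000244140625, -98.69999694824219], [609.0999755859375, 91.0], [369.1000061035156, 108.4000015258789]]
[[13, 141, 125], [11, 138, 133], [13, 141, 130], [17, 111, 138], [18, 100, 138], [14, 115, 142]]
```

Run:
```python
from h import *
im=dict(np.load('pics/top0.npz'))
px=cv2.resize(im["pixels"][160:205,235:305],None,fx=4,fy=4,interpolation=cv2.INTER_CUBIC)
lab=cv2.cvtColor(px,cv2.COLOR_BGR2LAB).astype(int)
a=cv2.GaussianBlur(lab[...,1].astype(np.float32),(0,0),3)
t,m=cv2.threshold(cv2.normalize(a,None,0,255,cv2.NORM_MINMAX).astype(np.uint8),0,255,cv2.THRESH_OTSU)
c=biggest(m); print(cv2.minAreaRect(c))
c=c[:,0]; 
def full(p): return (np.asarray(p)+.5)/4-.5+[235,160]
f=full(c); lo,hi=f.min(0),f.max(0); print(lo,hi)
# edges
def line(sel,ax):
    q=f[sel]; return np.polyfit(q[:,ax],q[:,1-ax],1)
mx=(f[:,0]>lo[0]+4)&(f[:,0]<hi[0]-4); my=(f[:,1]>lo[1]+3)&(f[:,1]<hi[1]-4)
mid=f.mean(0)
L=line(my&(f[:,0]<mid[0]),1); Rr=line(my&(f[:,0]>mid[0]),1); T=line(mx&(f[:,1]<mid[1]),0); B=line(mx&(f[:,1]>mid[1]),0)
def inter(h,v): # h: y=ax+b ; v: x=cy+d
    y=(h[0]*v[1]+h[1])/(1-h[0]*v[0]); return v[0]*y+v[1],y
LT,RT,LB,RB=inter(T,L),inter(T,Rr),inter(B,L),inter(B,Rr)
P={}
for n,p,z in(("thick+x",LT,.028),("thin+x",RT,.004),("thick-x top",LB,.028),("thick-x bot",LB,0),("thin-x",RB,.002)):
    X=cast(im,*p,z); print(n,np.round(p,2),(X*1000).round(1)); P[n]=X
print('len',np.linalg.norm(P["thick+x"]-P["thin+x"]),'yaw dir',np.arctan2(*(P["thick+x"]-P["thin+x"])[:2]),'width',P["thin+x"]-P["thin-x"],P["thick+x"]-P["thick-x bot"])
cv2.drawContours(px,[c.reshape(-1,1,2)],-1,(0,255,0),1); cv2.imwrite('pics/wm.png',cv2.resize(px,None,fx=2.5,fy=2.5))
```

```text
((141.0, 96.0), (84.0, 172.0), 90.0)
[248.375 173.125] [291.375 194.125]
thick+x [249.07 173.26] [608.2 264.3  28. ]
thin+x [290.5  173.91] [613.3 134.8   4. ]
thick-x top [249.23 194.4 ] [541.3 261.2  28. ]
thick-x bot [249.23 194.4 ] [543.8 264.7   0. ]
thin-x [291.13 190.73] [559.5 131.1   2. ]
len 0.13182360630341652 yaw dir -0.03918603258988488 width [0.0537932  0.00374056 0.002     ] [ 0.06435673 -0.00039574  0.028     ]
```

View pics/wm.png

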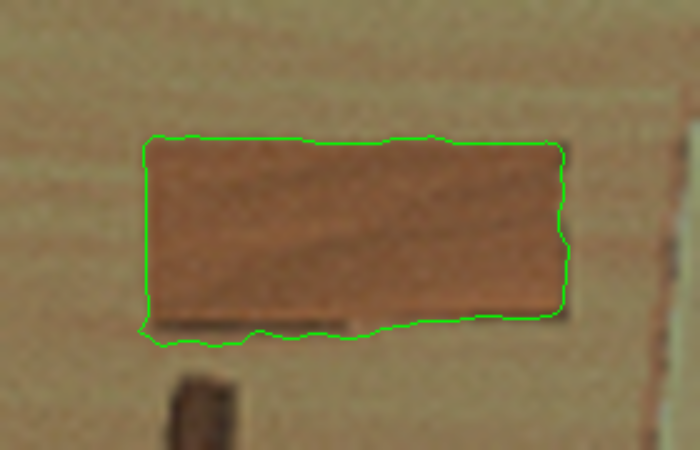

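```bash
cat >> h.py <<'E'
from scipy.spatial.transform import Rotation as Ro
def plan(x,y,z,yaw,n,pr=True):
    """yaw = world angle of tool x axis (tool down). prints n rows"""
    s=ctrl.get_state(); p=s["position"]; R=Ro.from_rotvec(s["tool_rot"]); M=R.as_matrix()
    Mt=np.column_stack([[np.cos(yaw),np.sin(yaw),0],[np.sin(yaw),-np.cos(yaw),0],[0,0,-1]])
    dv=(Ro.from_matrix(M).inv()*Ro.from_matrix(Mt)).as_rotvec(); d=(np.array([x,y,z])-p)/n
    print('t',s["time"],'p',p.round(4),'yaw',np.arctan2(M[1,0],M[0,0]).round(4),'F',s["ft_force"].round(2),'T',s["torque"].round(2),'g',round(s["grip_width"],3),'tilt',M[:,2].round(4))
    o=[]
    for k in range(n):
        Mk=(R*Ro.from_rotvec(dv*k/n)).as_matrix(); o.append(' '.join(f'{v:.2f}' for v in Mk.T@d*100)+' '+' '.join(f'{v:.3f}' for v in dv/n))
    print('\n'.join(o))
E
python3 - <<'E'
from h import *
im=dict(np.load('pics/wrist0.npz')); print('axis',im["R"][2],'K',im["intrinsics"][0,0], 'xaxis',im["R"][0])
plan(.58,.33,.40,1.57+.039,10)
E
```

```text
axis [ 0.26708388 -0.09378992 -0.95909835] K 276.8231644827403 xaxis [ 0.32578437  0.94544251 -0.00173207]
t 0.15 p [0.2123 0.6142 0.4039] yaw 2.8088 F [-0.1  -0.37  0.17] T [ 0.04 -0.03 -0.04] g 0.995 tilt [-3.0e-04 -1.4e-03 -1.0e+00]
-4.40 -1.48 0.04 -0.000 0.000 0.120
-4.55 -0.95 0.04 -0.000 0.000 0.120
-4.63 -0.40 0.04 -0.000 0.000 0.120
-4.64 0.16 0.04 -0.000 0.000 0.120
-4.59 0.72 0.04 -0.000 0.000 0.120
-4.47 1.26 0.04 -0.000 0.000 0.120
-4.29 1.79 0.04 -0.000 0.000 0.120
-4.04 2.29 0.04 -0.000 0.000 0.120
-3.74 2.76 0.04 -0.000 0.000 0.120
-3.39 3.18 0.04 -0.000 0.000 0.120
```

Request:
{"op": "play_rows", "data": {
  "targets": "-4.40 -1.48 0 0 0 0.12 1;-4.55 -0.95 0 0 0 0.12 -0.5;-4.63 -0.40 0 0 0 0.12 -0.5;-4.64 0.16 0 0 0 0.12 -0.5;-4.59 0.72 0 0 0 0.12 -0.5;-4.47 1.26 0 0 0 0.12 -0.5;-4.29 1.79 0 0 0 0.12 -0.5;-4.04 2.29 0 0 0 0.12 -0.5;-3.74 2.76 0 0 0 0.12 -0.5;-3.39 3.18 0 0 0 0.12 -0.5;0 0 0 0 0 0 -0.5"
}}

```text
time: 1.52
position: [0.5848, 0.3153, 0.3985]
tool_rot: [2.219, 2.222, -0.014]
ft_force: [-0.2, -0.4, 0.3]
grip_width: 0.256
```

Run:
```python
from h import *
plan(.58,.33,.40,1.57+.039,1)
im=shot("wrist","pics/wrist1.png"); print(-im["R"].T@im["t"])
```

```text
t 1.525 p [0.5848 0.3153 0.3985] yaw 1.5724 F [-0.19 -0.4   0.34] T [-0.02 -0.01  0.01] g 0.256 tilt [-0.0051 -0.0072 -1.    ]
1.47 -0.48 -0.16 -0.005 0.007 -0.037
[0.58511373 0.39280655 0.37771056]
```

View pics/wrist1.png

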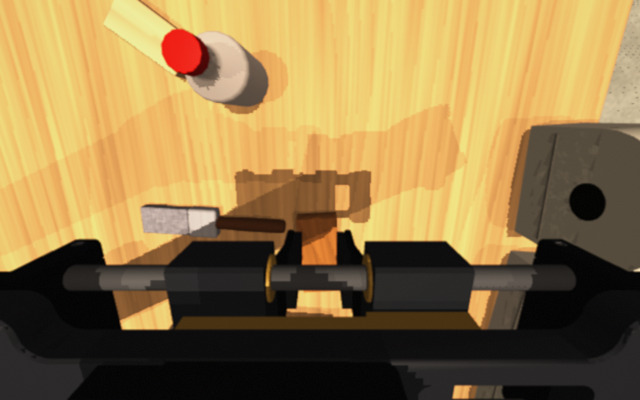

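The wrist view shows the wedge's thick edge between the fingers, from about (299,216) to (337,213), with the brush handle end at (284,226). I'll check that edge against the top-view result and plan the descent behind the wedge.

Run:
```python
from h import *
im=dict(np.load('pics/wrist1.npz'))
c=im["pixels"][195:250,270:370]; cv2.imwrite('pics/w1c.png',cv2.resize(c,None,fx=8,fy=8,interpolation=cv2.INTER_CUBIC))
for p in [(299,217),(337,214)]: print(cast(im,*p,.028))
print(cast(im,284,226,.01))
plan(.582,.31,.19,1.57+.039,6)
```

```text
[0.55686757 0.26379021 0.028     ]
[0.60785203 0.26829265 0.028     ]
[0.5337253  0.24337313 0.01      ]
t 1.575 p [0.583  0.3178 0.3984] yaw 1.5768 F [ 0.07  1.5  -0.78] T [-0.09  0.03 -0.03] g 0.251 tilt [-0.0068 -0.0052 -1.    ]
-0.11 0.01 3.47 -0.001 0.001 -0.005
-0.11 0.00 3.47 -0.001 0.001 -0.005
-0.12 -0.00 3.47 -0.001 0.001 -0.005
-0.12 -0.01 3.47 -0.001 0.001 -0.005
-0.12 -0.01 3.47 -0.001 0.001 -0.005
-0.13 -0.02 3.47 -0.001 0.001 -0.005
```

View pics/w1c.png

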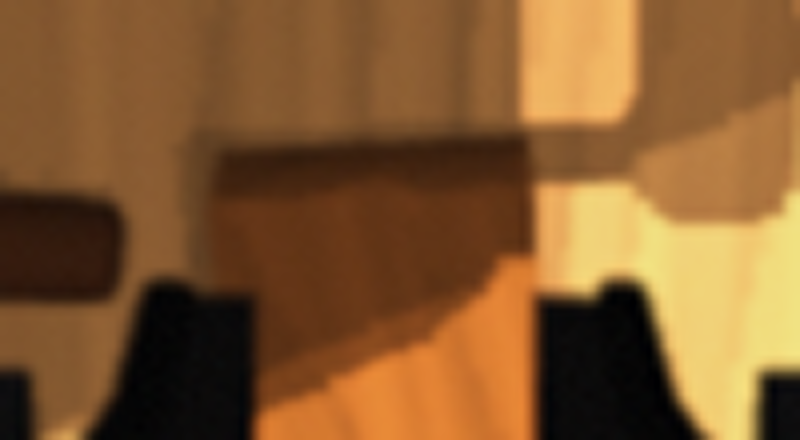

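Request:
{"op": "play_rows", "data": {
  "targets": "-0.2 0 3.5 0 0.001 -0.005 -0.5;-0.2 0 3.5 0 0.001 -0.005 -0.5;-0.2 0 3.5 0 0.001 -0.005 -0.5;-0.2 0 3.5 0 0.001 -0.005 -0.5;-0.2 0 3.5 0 0.001 -0.005 -0.5;-0.2 0 3.3 0 0.001 -0.005 -0.5;0 0 0 0 0 0 -0.5"
}}

```text
time: 2.45
position: [0.5734, 0.3186, 0.1852]
tool_rot: [-2.144, -2.275, -0.0]
ft_force: [-0.6, -0.5, 0.4]
grip_width: 0.25
```

Run:
```python
from h import *
plan(.582,.275,.19,1.57+.039,4)
```

```text
t 2.45 p [0.5734 0.3186 0.1852] yaw 1.6303 F [-0.55 -0.49  0.44] T [-0.06  0.   -0.01] g 0.25 tilt [-0.0111  0.0106 -0.9999]
-1.10 0.15 -0.13 -0.003 -0.003 0.005
-1.10 0.16 -0.13 -0.003 -0.003 0.005
-1.10 0.16 -0.13 -0.003 -0.003 0.005
-1.10 0.17 -0.12 -0.003 -0.003 0.005
```

Request:
{"op": "play_rows", "data": {
  "targets": "-1.1 0.2 -0.1 -0.003 -0.003 0.005 -0.5;-1.1 0.2 -0.1 -0.003 -0.003 0.005 -0.5;-1.0 0.2 -0.1 -0.003 -0.003 0.005 -0.5;-0.8 0.2 0 -0.003 -0.003 0.005 -0.5;0 0 0 0 0 0 -0.5"
}}

```text
time: 3.08
position: [0.5847, 0.2773, 0.1927]
tool_rot: [2.175, 2.262, 0.009]
ft_force: [0.8, -0.7, 0.1]
grip_width: 0.249
```

Run:
```python
from h import *
plan(.589,.245,.188,1.57+.0,6)
```

```text
t 3.075 p [0.5847 0.2773 0.1927] yaw 1.6098 F [ 0.85 -0.67  0.15] T [-0.07  0.07  0.02] g 0.249 tilt [ 0.0061  0.0017 -1.    ]
-0.54 0.05 0.08 0.001 -0.000 0.007
-0.54 0.05 0.08 0.001 -0.000 0.007
-0.54 0.06 0.08 0.001 -0.000 0.007
-0.54 0.06 0.08 0.001 -0.000 0.007
-0.54 0.07 0.08 0.001 -0.000 0.007
-0.54 0.07 0.08 0.001 -0.000 0.007
```

Request:
{"op": "play_rows", "data": {
  "targets": "-0.6 0.1 0.1 0 0 0.005 -0.5;-0.6 0.15 0.1 0 0 0.01 -0.5;-0.6 0.15 0.05 0 0 0.01 -0.5;-0.6 0.15 0.05 0 0 0.01 -0.5;-0.6 0.15 0 0 0 0.01 -0.5;-0.4 0.1 0 0 0 0.01 -0.5;0 0 0 0 0 0 -0.5"
}}

```text
time: 3.95
position: [0.5938, 0.2427, 0.1897]
tool_rot: [2.241, 2.199, 0.011]
ft_force: [0.8, 0.2, 0.6]
grip_width: 0.25
```

```bash
cat > wedge.py <<'E'
from h import *
import sys
C=np.array([.4822,.0048]); CY=-.072
ex=np.array([np.cos(CY),np.sin(CY)]); ey=np.array([-np.sin(CY),np.cos(CY)])
def tocase(p): d=np.asarray(p)[:2]-C; return np.array([d@ex,d@ey])*1000
def tow(x,y): return C+(x*ex+y*ey)/1000
if __name__=="__main__":
    fn=sys.argv[1]; im=shot("top",fn)
    px=cv2.resize(im["pixels"][150:230,235:325],None,fx=8,fy=8,interpolation=cv2.INTER_CUBIC); cv2.imwrite(fn,px)
    s=shot("scene",fn[:-4]+'s.png'); cv2.imwrite(fn[:-4]+'s.png',cv2.resize(s["pixels"][160:270,290:430],None,fx=5.5,fy=5.5,interpolation=cv2.INTER_CUBIC))
    plan(.589,.245,.188,1.57+.0,1)
E
python3 wedge.py pics/a.png
```

```text
t 4.05 p [0.5936 0.243  0.1897] yaw 1.5527 F [-0.41  0.44 -0.05] T [-0.11  0.02  0.02] g 0.249 tilt [ 0.0061  0.0037 -1.    ]
0.19 -0.47 0.16 0.006 -0.004 -0.017
```

View pics/a.png

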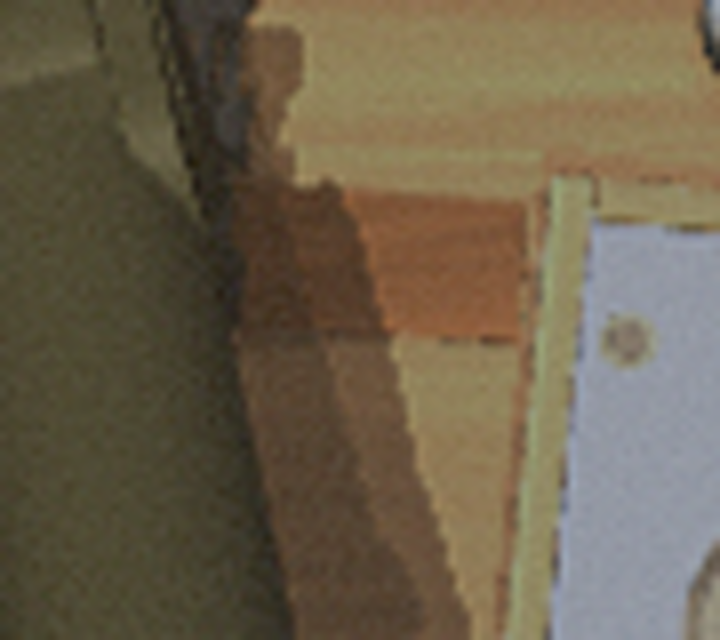

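View pics/as.png

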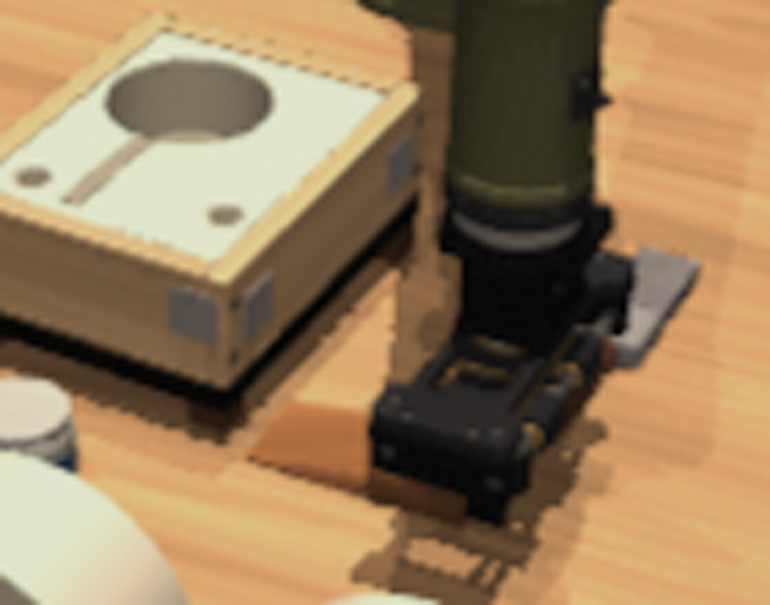

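Run:
```python
from wedge import *
im=dict(np.load('pics/a.npz'))
f=lambda u,v:((u+.5)/8-.5+235,(v+.5)/8-.5+150)
for n,(u,v),z in [("thin+x",(528,203),.004),("thin-x",(519,342),.0),("mid+x",(350,190),.02),("case corner",(553,175),.113)]:
    X=cast(im,*f(u,v),z); print(n,X.round(4),tocase(X).round(1))
print('tip contact', tocase([.5936,.243-.0095]))
```

```text
thin+x [0.6109 0.1025 0.004 ] [121.4 106.7]
thin-x [0.5554 0.1044 0.    ] [ 65.8 104.6]
mid+x [0.6119 0.1727 0.02  ] [117.3 176.8]
case corner [0.6074 0.0904 0.113 ] [118.7  94.4]
tip contact [ 94.6591992  236.12133747]
```

Run:
```python
from wedge import *
a=tow(90,196); b=tow(121.5,196); print(a,b)
plan(a[0],a[1],.25,1.499,3)
```

```text
[0.58606663 0.19381778] [0.61748502 0.19155174]
t 4.05 p [0.5936 0.243  0.1897] yaw 1.5527 F [-0.41  0.44 -0.05] T [-0.11  0.02  0.02] g 0.249 tilt [ 0.0061  0.0037 -1.    ]
-1.63 -0.21 -2.02 0.002 -0.001 0.018
-1.64 -0.18 -2.02 0.002 -0.001 0.018
-1.65 -0.16 -2.01 0.002 -0.001 0.018
```

Request:
{"op": "play_rows", "data": {
  "targets": "0.8 0 0 0.002 -0.001 0 -0.5;0.2 0 -3.0 0.002 -0.001 0 0;0 0 -3.0 0.002 -0.001 0.02 1;-2.0 -0.2 0 0 0 0.02 1;-2.2 -0.3 0 0 0 0.02 1;-1.2 -0.2 0 0 0 0 1;0 0 0 0 0 0 1"
}}

```text
time: 4.92
position: [0.5811, 0.1972, 0.247]
tool_rot: [-2.306, -2.13, 0.011]
ft_force: [0.8, 0.3, -0.3]
grip_width: 0.851
```

Run:
```python
from wedge import *
a=tow(90,196)
plan(a[0],a[1],.19,1.499,3)
im=shot("wrist","pics/w2.png")
```

```text
t 4.925 p [0.5811 0.1972 0.247 ] yaw 1.4912 F [ 0.84  0.25 -0.3 ] T [-0.09  0.02 -0.  ] g 0.851 tilt [-0.0069 -0.0033 -1.    ]
-0.09 0.19 1.90 -0.002 0.001 -0.003
-0.09 0.18 1.90 -0.002 0.001 -0.003
-0.10 0.18 1.90 -0.002 0.001 -0.003
```

View pics/w2.png

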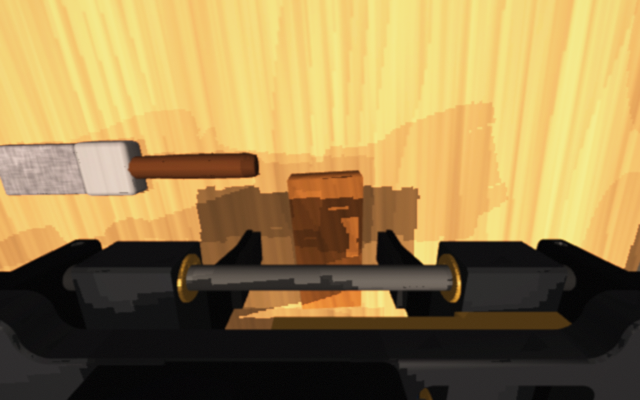

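The wedge's thick face runs from (288,176) to (360,172), and the open fingers straddle it cleanly at columns 250 and 390. I'll descend next.

Run:
```python
from wedge import *
im=dict(np.load('pics/w2.npz'))
for p,z in [((289,176),0),((360,173),0),((290,193),.028),((362,188),.028)]: X=cast(im,*p,z); print(X.round(4),tocase(X).round(1))
cv2.imwrite('pics/w2c.png',cv2.resize(im["pixels"][160:240,270:380],None,fx=7,fy=7,interpolation=cv2.INTER_CUBIC))
```

```text
[0.5577 0.2304 0.    ] [ 59.1 230.4]
[0.6166 0.2284 0.    ] [118.  232.6]
[0.5607 0.223  0.028 ] [ 62.6 223.3]
[0.6141 0.2227 0.028 ] [115.9 226.9]
```

Request:
{"op": "play_rows", "data": {
  "targets": "-0.1 0.2 2.0 -0.002 0.001 0 1;-0.1 0.2 2.0 -0.002 0.001 0 1;-0.1 0.1 1.8 -0.002 0.001 0 1;0 0 0 0 0 0 1"
}}

```text
time: 5.48
position: [0.5853, 0.197, 0.1861]
tool_rot: [-2.303, -2.135, 0.0]
ft_force: [-0.4, -0.9, 0.4]
grip_width: 0.997
```

Run:
```python
from wedge import *
a=tow(121.5,196)
plan(a[0],a[1],.189,1.499,6)
```

```text
t 5.475 p [0.5853 0.197  0.1861] yaw 1.4951 F [-0.4  -0.93  0.35] T [-0.09  0.06  0.05] g 0.997 tilt [-0.0012  0.0013 -1.    ]
-0.05 0.54 -0.05 -0.000 -0.000 -0.001
-0.05 0.54 -0.05 -0.000 -0.000 -0.001
-0.05 0.54 -0.05 -0.000 -0.000 -0.001
-0.05 0.54 -0.05 -0.000 -0.000 -0.001
-0.05 0.54 -0.05 -0.000 -0.000 -0.001
-0.05 0.54 -0.05 -0.000 -0.000 -0.001
```

View pics/w2c.png

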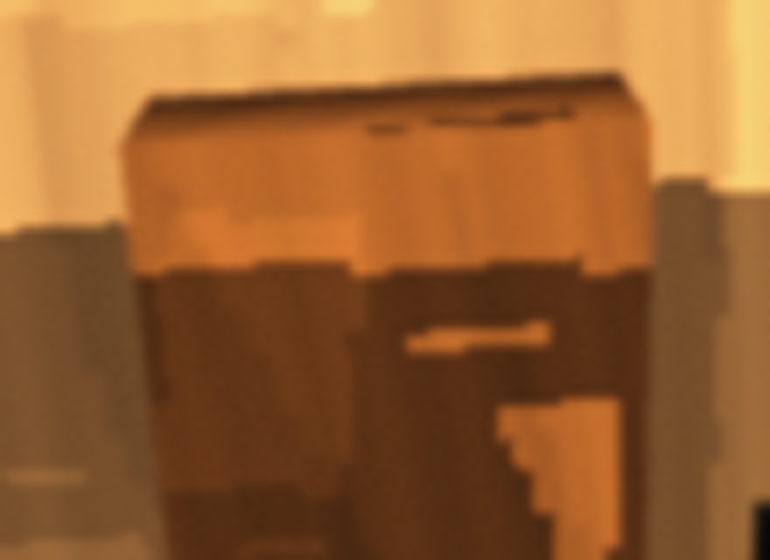

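Request:
{"op": "play_rows", "data": {
  "targets": "0 0.6 -0.1 0 0 0 1;0 0.6 0 0 0 0 1;0 0.6 0 0 0 0 1;-0.1 0.6 0 0 0 0 1;-0.1 0.5 0 0 0 0 1;0 0 0 0 0 0 1"
}}

```text
time: 6.22
position: [0.6175, 0.1932, 0.1896]
tool_rot: [-2.303, -2.136, -0.006]
ft_force: [0.1, -0.1, 0.1]
grip_width: 0.999
```

Run:
```python
from wedge import *
a=tow(121.5,196)
plan(a[0],a[1],.189,1.499,2)
```

```text
t 6.225 p [0.6175 0.1932 0.1896] yaw 1.4954 F [ 0.15 -0.14  0.05] T [-0.09  0.09 -0.01] g 0.999 tilt [ 0.0024  0.003  -1.    ]
-0.08 0.01 0.03 0.001 -0.002 -0.002
-0.08 0.01 0.03 0.001 -0.002 -0.002
```

Next I'll take a wrist look, then the top and scene views.

```bash
python3 - <<'E'
from wedge import *
im=shot("wrist","pics/w3.png")
E
python3 wedge.py pics/b.png
```

```text
t 6.375 p [0.6169 0.1935 0.1894] yaw 1.4959 F [-0.18  0.7   0.52] T [-0.15  0.08 -0.01] g 1.001 tilt [ 0.0018  0.0032 -1.    ]
4.92 -3.17 0.16 0.002 -0.003 -0.074
```

View pics/w3.png

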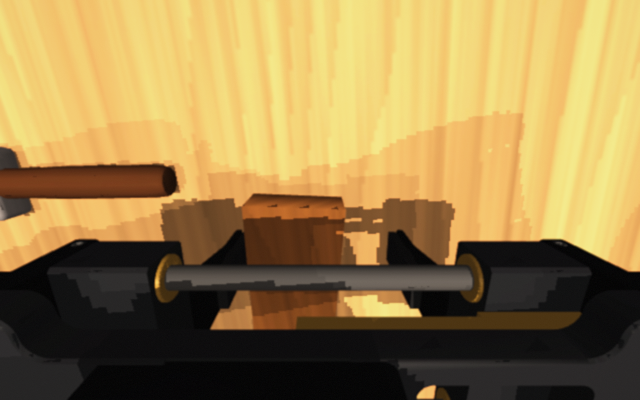

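View pics/b.png

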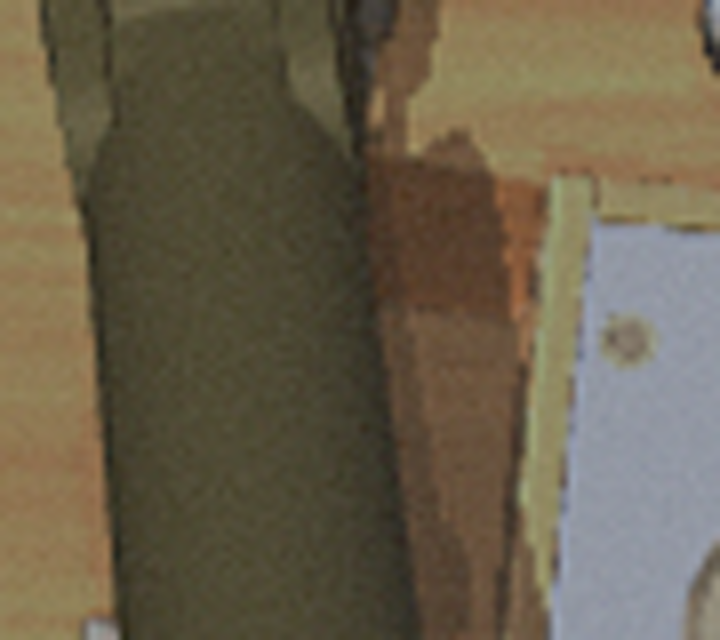

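View pics/bs.png

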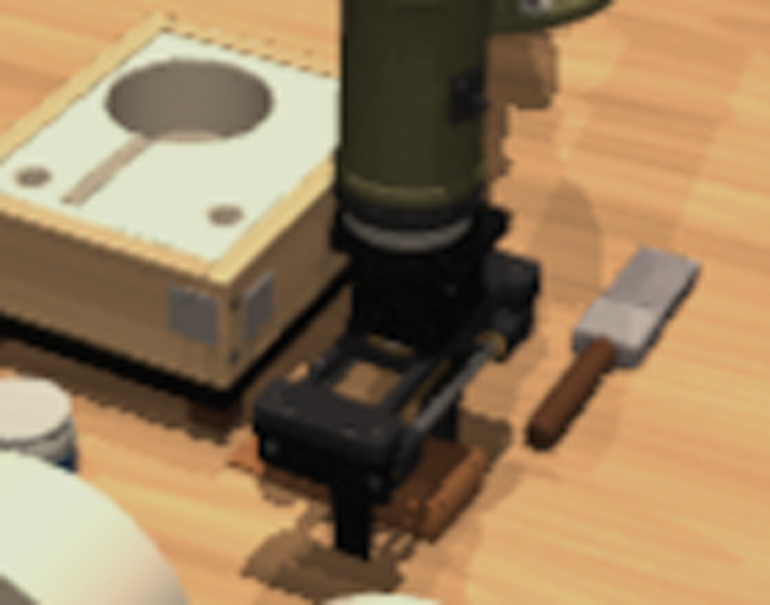

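Run:
```python
from wedge import *
im=dict(np.load('pics/w3.npz'))
cv2.imwrite('pics/w3c.png',cv2.resize(im["pixels"][185:265,230:360],None,fx=6,fy=6,interpolation=cv2.INTER_CUBIC))
b=dict(np.load('pics/b.npz'))
f=lambda u,v:((u+.5)/8-.5+235,(v+.5)/8-.5+150)
for (u,v),z in [((371,155),.022),((470,170),.013),((548,182),.004),((520,320),.006),((385,305),.012)]: X=cast(b,*f(u,v),z); print(X.round(4),tocase(X).round(1))
```

```text
[0.6258 0.1648 0.022 ] [131.7 169.9]
[0.6223 0.1258 0.013 ] [131.  130.7]
[0.6196 0.0948 0.004 ] [130.6  99.7]
[0.5636 0.1041 0.006 ] [ 74.1 104.9]
[0.5674 0.1578 0.012 ] [ 73.9 158.7]
```

View pics/w3c.png

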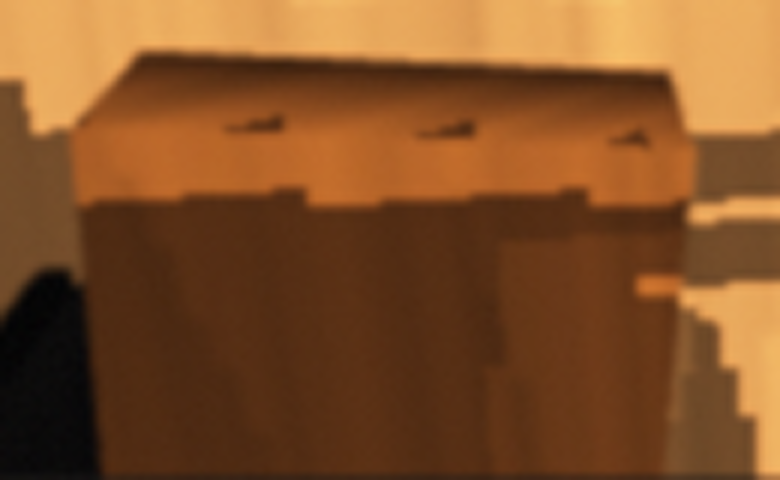

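Run:
```python
from wedge import *
im=dict(np.load('pics/w3.npz'))
for p,z in [((253,193.5),0),((341,197),0),((242.4,206.2),.028),((345.2,208.2),.028)]: X=cast(im,*p,z); print(X.round(4),tocase(X).round(1))
a=tow(104,262); plan(a[0],a[1],.25,1.499-.0,4)
```

```text
[0.5794 0.2292 0.    ] [ 80.8 230.8]
[0.6348 0.2227 0.    ] [136.6 228.3]
[0.5801 0.2295 0.028 ] [ 81.5 231.1]
[0.635  0.2242 0.028 ] [136.6 229.9]
t 6.375 p [0.6169 0.1935 0.1894] yaw 1.4959 F [-0.18  0.7   0.52] T [-0.15  0.08 -0.01] g 1.001 tilt [ 0.0018  0.0032 -1.    ]
1.61 -0.42 -1.51 0.000 -0.001 -0.001
1.60 -0.42 -1.51 0.000 -0.001 -0.001
1.60 -0.42 -1.51 0.000 -0.001 -0.001
1.60 -0.42 -1.51 0.000 -0.001 -0.001
```

Request:
{"op": "play_rows", "data": {
  "targets": "0 -0.3 -0.2 0 0 0 1;0 0 -3.5 0 0 0 1;1.5 -0.2 -2.3 0 0 0 0;3.2 -0.3 0 0 0 0 -0.5;3.0 -0.3 0 0 0 0 -0.5;0 0 0 0 0 0 -0.5"
}}

```text
time: 7.12
position: [0.6097, 0.2728, 0.2525]
tool_rot: [-2.302, -2.135, -0.006]
ft_force: [-0.1, 0.7, -0.6]
grip_width: 0.634
```

```bash
python3 wedge.py pics/c.png
python3 - <<'E'
from wedge import *
shot("wrist","pics/w4.png")
a=tow(108,258); plan(a[0],a[1],.189,1.499-.0,4)
E
```

```text
t 7.225 p [0.6106 0.269  0.2522] yaw 1.4911 F [-0.14 -0.39  0.83] T [-0.1   0.08  0.02] g 0.539 tilt [ 0.0011  0.0013 -1.    ]
-2.57 -1.97 6.42 0.001 -0.001 -0.079
t 7.275 p [0.6109 0.268  0.2522] yaw 1.4896 F [ 0.23 -0.53 -0.18] T [-0.13  0.09  0.01] g 0.495 tilt [ 1.1e-03  9.0e-04 -1.0e+00]
-0.35 -0.03 1.58 0.000 -0.000 -0.002
-0.35 -0.03 1.58 0.000 -0.000 -0.002
-0.35 -0.03 1.58 0.000 -0.000 -0.002
-0.34 -0.04 1.58 0.000 -0.000 -0.002
```

View pics/cs.png

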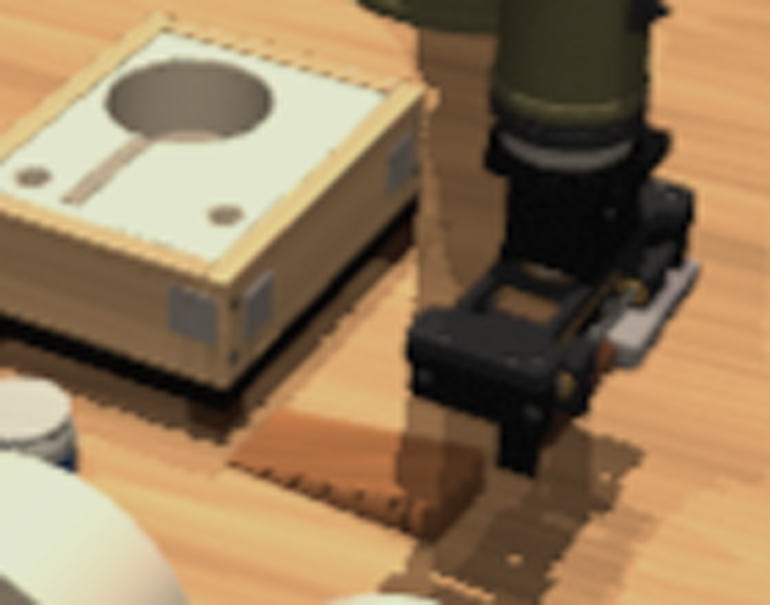

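View pics/c.png

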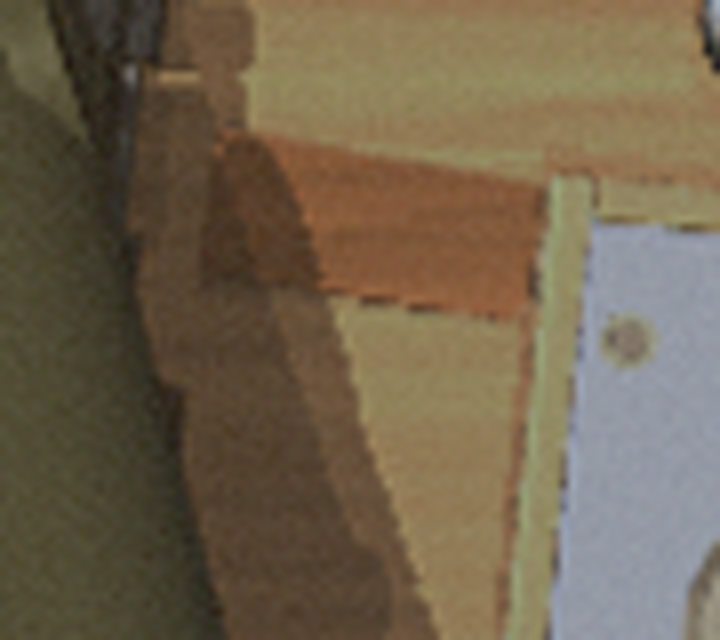

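Run:
```python
from wedge import *
b=dict(np.load('pics/c.npz'))
f=lambda u,v:((u+.5)/8-.5+235,(v+.5)/8-.5+150)
for (u,v),z in [((270,136),.028),((300,141),.0225),((545,187),.004),((525,320),.0),((330,297),0),((213,135),.028),((205,285),.028)]: X=cast(b,*f(u,v),z); print(X.round(4),tocase(X).round(1))
w=dict(np.load('pics/w4.npz')); cv2.imwrite('pics/w4c.png',w["pixels"])
```

```text
[0.6313 0.2045 0.028 ] [134.4 209.9]
[0.6305 0.193  0.0225] [134.3 198.4]
[0.6176 0.0959 0.004 ] [128.5 100.6]
[0.5643 0.1023 0.    ] [ 74.9 103.2]
[0.5712 0.1806 0.    ] [ 76.1 181.8]
[0.631 0.227 0.028] [132.5 232.3]
[0.5714 0.2278 0.028 ] [ 73.  228.9]
```

View pics/w4c.png

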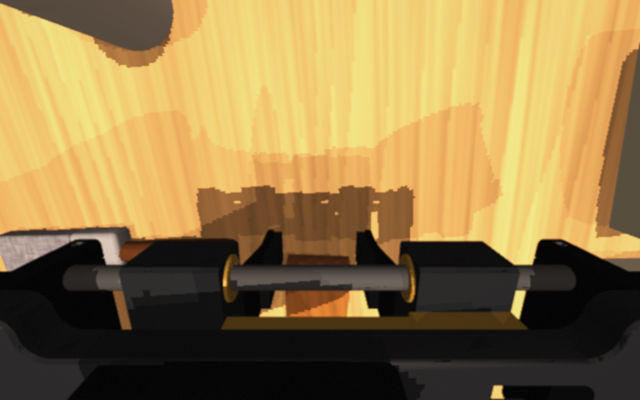

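Request:
{"op": "play_rows", "data": {
  "targets": "-0.2 -0.1 2.0 0 0 -0.002 -0.5;-0.2 -0.1 2.0 0 0 -0.002 -0.5;-0.2 -0.1 2.0 0 0 0 -0.5;-0.2 0 0.3 0 0 0 -0.5;0 0 0 0 0 0 -0.5"
}}

```text
time: 7.9
position: [0.607, 0.2525, 0.1828]
tool_rot: [2.313, 2.124, -0.007]
ft_force: [0.7, 0.4, -0.7]
grip_width: 0.247
```

```bash
cat > st.py <<'E'
from wedge import *
import sys
s=ctrl.get_state(); print('case xy',tocase(s["position"]).round(2),'Fcase',(s["ft_force"][:2]@ex).round(2),(s["ft_force"][:2]@ey).round(2))
a=tow(float(sys.argv[1]),float(sys.argv[2])); plan(a[0],a[1],float(sys.argv[3]),1.499,int(sys.argv[4]))
E
python3 st.py 105 225 .19 5
```

```text
case xy [106.65 256.07] Fcase 0.64 0.45
t 7.9 p [0.607  0.2525 0.1828] yaw 1.4855 F [ 0.68  0.41 -0.67] T [-0.1   0.02  0.06] g 0.247 tilt [-0.0026 -0.0041 -1.    ]
-0.62 -0.03 -0.14 -0.000 0.001 -0.003
-0.62 -0.03 -0.14 -0.000 0.001 -0.003
-0.62 -0.03 -0.14 -0.000 0.001 -0.003
-0.62 -0.03 -0.14 -0.000 0.001 -0.003
-0.62 -0.03 -0.14 -0.000 0.001 -0.003
```

Request:
{"op": "play_rows", "data": {
  "targets": "0 0 -0.7 0 0 -0.003 -0.5;-0.6 0 -0.1 0 0 -0.003 -0.5;-0.6 0 0 0 0 -0.003 -0.5;-0.6 0 0 0 0 -0.003 -0.5;-0.6 0 0 0 0 0 -0.5;-0.6 0 0 0 0 0 -0.5;0 0 0 0 0 0 -0.5"
}}

```text
time: 8.78
position: [0.6055, 0.2202, 0.1939]
tool_rot: [2.3, 2.137, -0.001]
ft_force: [0.0, -0.2, 0.9]
grip_width: 0.252
```

```bash
python3 st.py 105 215 .189 5
```

```text
case xy [107.46 223.72] Fcase 0.06 -0.19
t 8.775 p [0.6055 0.2202 0.1939] yaw 1.4975 F [ 0.04 -0.19  0.89] T [-0.15  0.03  0.05] g 0.252 tilt [ 9.0e-04 -2.2e-03 -1.0e+00]
-0.17 -0.05 0.10 0.000 0.000 -0.000
-0.17 -0.05 0.10 0.000 0.000 -0.000
-0.17 -0.05 0.10 0.000 0.000 -0.000
-0.17 -0.05 0.10 0.000 0.000 -0.000
-0.17 -0.05 0.10 0.000 0.000 -0.000
```

Request:
{"op": "play_rows", "data": {
  "targets": "-0.4 -0.1 0.2 0 0 0 -0.5;-0.4 -0.1 0.1 0 0 0 -0.5;-0.4 0 0.1 0 0 0 -0.5;-0.3 0 0 0 0 0 -0.5"
}}

```text
time: 9.28
position: [0.6023, 0.2061, 0.1901]
tool_rot: [2.298, 2.139, 0.002]
ft_force: [-0.2, 0.5, 1.0]
grip_width: 0.249
```

```bash
python3 wedge.py pics/d.png;python3 st.py 105 205 .189 5
```

```text
t 9.375 p [0.6024 0.2057 0.1901] yaw 1.4985 F [-0.42  0.95 -1.08] T [-0.1   0.04  0.03] g 0.248 tilt [ 2.e-03 -8.e-04 -1.e+00]
3.83 -1.62 0.20 0.002 0.001 -0.071
case xy [105.41 208.99] Fcase -0.49 0.92
t 9.375 p [0.6024 0.2057 0.1901] yaw 1.4985 F [-0.42  0.95 -1.08] T [-0.1   0.04  0.03] g 0.248 tilt [ 2.e-03 -8.e-04 -1.e+00]
-0.08 -0.01 0.02 0.000 0.000 -0.000
-0.08 -0.01 0.02 0.000 0.000 -0.000
-0.08 -0.01 0.02 0.000 0.000 -0.000
-0.08 -0.01 0.02 0.000 0.000 -0.000
-0.08 -0.01 0.02 0.000 0.000 -0.000
```

View pics/ds.png

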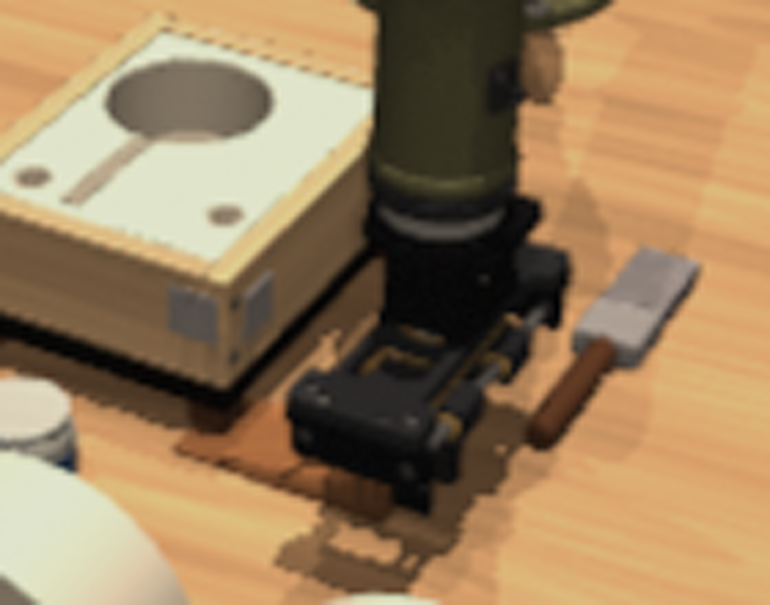

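View pics/d.png

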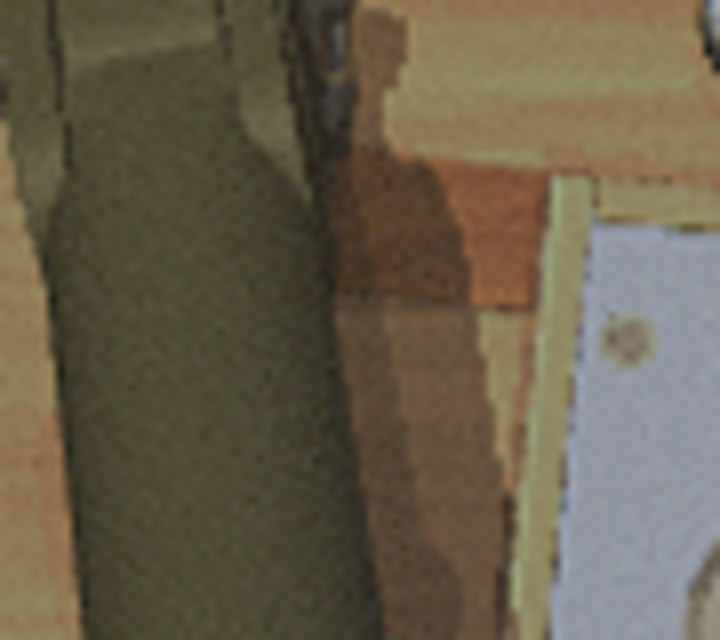

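Run:
```python
from wedge import *
b=dict(np.load('pics/d.npz'))
f=lambda u,v:((u+.5)/8-.5+235,(v+.5)/8-.5+150)
for (u,v),z in [((430,157),.02),((545,171),.009),((480,307),.0),((530,308),0)]: X=cast(b,*f(u,v),z); print(tocase(X).round(1))
```

```text
[133.6 146.7]
[134.2 101.1]
[ 78.2 121.6]
[ 79.9 101.7]
```

Request:
{"op": "play_rows", "data": {
  "targets": "-0.3 0 0 0 0 0 -0.5;-0.3 0 0 0 0 0 -0.5"
}}

```text
time: 9.62
position: [0.6019, 0.1996, 0.19]
tool_rot: [2.298, 2.139, 0.001]
ft_force: [-0.4, 1.1, -0.5]
grip_width: 0.25
```

```bash
python3 st.py 105 200 .189 1
```

```text
case xy [105.33 202.95] Fcase -0.49 1.1
t 9.625 p [0.6019 0.1996 0.19  ] yaw 1.499 F [-0.41  1.13 -0.48] T [0.06 0.1  0.01] g 0.25 tilt [ 1.8e-03 -7.0e-04 -1.0e+00]
-0.29 -0.03 0.10 0.002 0.001 -0.000
```

Now the wedge centre is at case x ≈ 106 and its yaw matches the case's. I'll keep advancing in small steps and watch the push force.

Request:
{"op": "play_rows", "data": {
  "targets": "-0.25 0 0.05 0 0 0 -0.5;-0.25 0 0 0 0 0 -0.5"
}}

```text
time: 9.88
position: [0.6016, 0.1949, 0.1897]
tool_rot: [2.299, 2.14, 0.003]
ft_force: [-0.3, 3.0, 0.4]
grip_width: 0.25
```

```bash
python3 st.py 105 196 .189 1
```

```text
case xy [105.39 198.17] Fcase -0.52 3.01
t 9.875 p [0.6016 0.1949 0.1897] yaw 1.4992 F [-0.3   3.04  0.37] T [ 0.61 -0.05  0.04] g 0.25 tilt [ 2.4e-03  4.0e-04 -1.0e+00]
-0.22 -0.04 0.07 0.002 -0.001 0.000
```

Request:
{"op": "play_rows", "data": {
  "targets": "-0.25 0 0.05 0 0 0 -0.5;-0.25 0 0 0 0 0 -0.5"
}}

```text
time: 10.12
position: [0.6011, 0.1934, 0.1899]
tool_rot: [-2.296, -2.142, -0.011]
ft_force: [0.8, 5.8, -0.7]
grip_width: 0.249
```

```bash
python3 st.py 105 196 .189 1
```

```text
case xy [105.04 196.64] Fcase 0.4 5.82
t 10.125 p [0.6011 0.1934 0.1899] yaw 1.5013 F [ 0.82  5.78 -0.71] T [ 1.13 -0.03  0.03] g 0.249 tilt [ 0.004   0.0063 -1.    ]
-0.06 -0.00 0.09 0.004 -0.007 0.002
```

Request:
{"op": "play_rows", "data": {
  "targets": "-0.2 0 0.05 0 0 0 -0.5;-0.2 0 0 0 0 0 -0.5"
}}

```text
time: 10.38
position: [0.6007, 0.1926, 0.1899]
tool_rot: [-2.291, -2.143, -0.018]
ft_force: [0.4, 5.7, 0.6]
grip_width: 0.246
```

```bash
python3 st.py 105 196 .189 1
```

```text
case xy [104.67 195.81] Fcase 0.04 5.74
t 10.375 p [0.6007 0.1926 0.1899] yaw 1.5039 F [0.45 5.73 0.63] T [ 1.04 -0.04 -0.01] g 0.246 tilt [ 0.0055  0.0111 -0.9999]
0.02 0.03 0.09 0.005 -0.011 0.005
```

Request:
{"op": "play_rows", "data": {
  "targets": "-0.3 0 0.05 0 -0.01 0 -0.5;-0.3 0 0 0 -0.005 0 -0.5"
}}

```text
time: 10.62
position: [0.5999, 0.1928, 0.19]
tool_rot: [2.29, 2.15, 0.014]
ft_force: [-0.0, 8.2, -0.8]
grip_width: 0.254
```

```bash
python3 st.py 105 196 .189 1; python3 wedge.py pics/e.png
```

```text
case xy [103.9  196.02] Fcase -0.6 8.18
t 10.625 p [0.5999 0.1928 0.19  ] yaw 1.5076 F [-0.01  8.2  -0.79] T [ 1.66 -0.19 -0.02] g 0.254 tilt [ 0.0068  0.0056 -1.    ]
-0.00 0.11 0.10 0.006 -0.006 0.009
t 10.725 p [0.5999 0.1928 0.19  ] yaw 1.5075 F [ 1.21  7.67 -0.71] T [ 1.74 -0.16 -0.01] g 0.248 tilt [ 0.0068  0.0057 -1.    ]
5.14 -1.42 0.22 0.007 -0.006 -0.063
```

View pics/es.png

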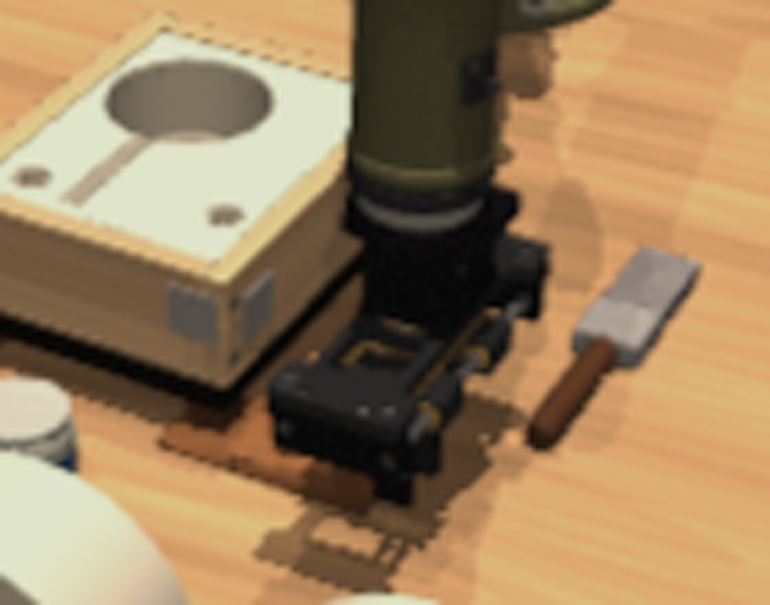

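Request:
{"op": "play_rows", "data": {
  "targets": "1.0 0.1 0 0 0 0 -0.5;0.5 0 -4.0 0.005 -0.005 0 -1;0 0 -5.0 0 0 0 -1;0 0 -5.0 0 0 0 -1;0 0 0 0 0 0 -1"
}}

```text
time: 11.35
position: [0.6017, 0.2049, 0.3314]
tool_rot: [2.29, 2.144, -0.015]
ft_force: [0.0, -0.4, -0.8]
grip_width: 0.01
```

```bash
python3 st.py 100 75 .325 4; python3 wedge.py pics/f.png
```

```text
case xy [104.75 208.15] Fcase 0.04 -0.4
t 11.35 p [0.6017 0.2049 0.3314] yaw 1.505 F [ 0.01 -0.4  -0.75] T [-0.07  0.01  0.01] g 0.01 tilt [-0.0041 -0.0097 -0.9999]
-3.33 -0.14 0.19 -0.001 0.002 0.001
-3.33 -0.13 0.19 -0.001 0.002 0.001
-3.33 -0.13 0.18 -0.001 0.002 0.001
-3.33 -0.12 0.17 -0.001 0.002 0.001
t 11.45 p [0.6001 0.2047 0.3266] yaw 1.5052 F [ 0.8  -0.59 -0.43] T [-0.08 -0.02 -0.06] g 0.008 tilt [-0.0115 -0.0125 -0.9999]
4.13 -1.22 13.83 -0.011 0.013 -0.065
```

View pics/fs.png

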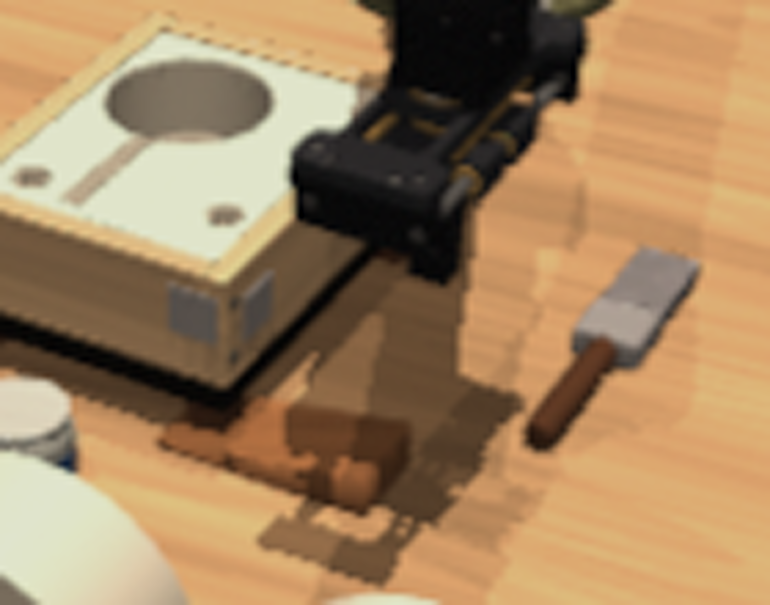

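View pics/f.png

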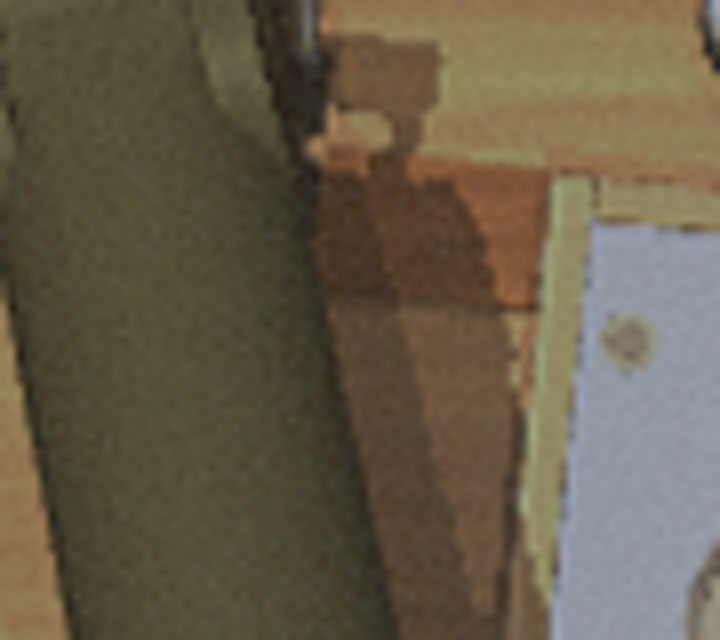

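The wedge is under the short foot, and the case corner is unmoved at (553,175) in the top crop. Next I'll move over the corner.

Request:
{"op": "play_rows", "data": {
  "targets": "-3.3 -0.1 0 0 0.003 0 -1;-3.3 -0.1 0 0 0.003 0 -1;-3.3 -0.1 0 0 0.003 0 -1;-3.0 -0.1 0 0 0.003 0 -1;0 0 0 0 0 0 -1"
}}

```text
time: 12.08
position: [0.5838, 0.0712, 0.3168]
tool_rot: [-2.284, -2.138, 0.044]
ft_force: [0.5, 0.2, 0.4]
grip_width: 0.007
```

```bash
python3 st.py 100 75 .31 2
```

```text
case xy [96.58 73.56] Fcase 0.49 0.23
t 12.075 p [0.5838 0.0712 0.3168] yaw 1.5048 F [0.51 0.19 0.4 ] T [-0.03  0.02  0.02] g 0.007 tilt [-0.0292 -0.0095 -0.9995]
0.07 0.18 0.33 -0.014 0.006 0.003
0.07 0.18 0.34 -0.014 0.006 0.003
```

Request:
{"op": "play_rows", "data": {
  "targets": "0.1 0.2 0.3 -0.014 0.006 0 -1;0.1 0.2 0.3 -0.014 0.006 0 -1;0 0 0 0 0 0 -1"
}}

```text
time: 12.45
position: [0.5874, 0.0761, 0.3074]
tool_rot: [-2.288, -2.149, 0.002]
ft_force: [0.6, 0.4, 0.8]
grip_width: 0.005
```

```bash
python3 st.py 100 75 .295 2
python3 - <<'E'
from wedge import *
shot("scene","pics/g.png"); s=ctrl.get_state(); z=Ro.from_rotvec(s["tool_rot"]).as_matrix()[:,2]; tip=s["position"]+.182*z; print(tip.round(4),tocase(tip))
E
```

```text
case xy [99.76 78.71] Fcase 0.62 0.41
t 12.45 p [0.5874 0.0761 0.3074] yaw 1.5082 F [0.64 0.37 0.76] T [-0.13  0.07  0.03] g 0.005 tilt [-0.003  0.001 -1.   ]
-0.19 0.01 0.62 -0.002 -0.000 0.005
-0.19 0.01 0.62 -0.002 -0.000 0.005
[0.5868 0.0763 0.1255] [99.15001418 78.85355978]
```

Request:
{"op": "play_rows", "data": {
  "targets": "-0.2 0 0.5 -0.001 0 0 -1;-0.1 0 0.3 -0.001 0 0 -1;0 0 0 0 0 0 -1"
}}

```text
time: 12.88
position: [0.5871, 0.0738, 0.299]
tool_rot: [-2.287, -2.152, 0.0]
ft_force: [-0.3, -1.0, -0.5]
grip_width: 0.007
```

```bash
python3 st.py 100 75 .295 1
```

```text
case xy [99.71 76.4 ] Fcase -0.24 -1.06
t 12.875 p [0.5871 0.0738 0.299 ] yaw 1.5097 F [-0.32 -1.04 -0.48] T [-0.09  0.04  0.01] g 0.007 tilt [-9.e-04  8.e-04 -1.e+00]
-0.14 0.03 0.40 -0.001 -0.001 0.011
```

Request:
{"op": "play_rows", "data": {
  "targets": "-0.1 0 0.2 0 0 0 -1;0 0 0.2 0 0 0 -1"
}}

```text
time: 13.12
position: [0.5872, 0.0726, 0.2955]
tool_rot: [-2.288, -2.152, -0.001]
ft_force: [-2.4, -1.3, 9.6]
grip_width: 0.007
```

```bash
python3 st.py 100 75 .295 1
```

```text
case xy [99.9  75.22] Fcase -2.33 -1.48
t 13.125 p [0.5872 0.0726 0.2955] yaw 1.5096 F [-2.43 -1.31  9.63] T [-0.25  0.88 -0.04] g 0.007 tilt [-4.e-04  1.e-03 -1.e+00]
-0.02 0.01 0.05 -0.000 -0.001 0.011
```

Request:
{"op": "play_rows", "data": {
  "targets": "0 0 0.2 0 0 0 -1"
}}

```text
time: 13.25
position: [0.5874, 0.0725, 0.2954]
tool_rot: [-2.287, -2.151, -0.002]
ft_force: [-7.0, 0.5, 16.9]
grip_width: 0.007
```

```bash
python3 st.py 100 75 .295 1
```

```text
case xy [100.01  75.08] Fcase -6.98 0.01
t 13.25 p [0.5874 0.0725 0.2954] yaw 1.5094 F [-6.96  0.51 16.86] T [-0.14  1.46  0.1 ] g 0.007 tilt [-2.0e-04  1.9e-03 -1.0e+00]
-0.01 -0.00 0.04 -0.000 -0.002 0.010
```

Request:
{"op": "play_rows", "data": {
  "targets": "0 0 0.1 0 0 0 -1"
}}

```text
time: 13.38
position: [0.5873, 0.0723, 0.2956]
tool_rot: [-2.287, -2.15, -0.002]
ft_force: [-3.3, 0.9, 5.0]
grip_width: 0.007
```

```bash
python3 st.py 100 75 .295 1
```

```text
case xy [99.93 74.87] Fcase -3.36 0.62
t 13.375 p [0.5873 0.0723 0.2956] yaw 1.5092 F [-3.31  0.86  5.01] T [-0.18  0.67  0.07] g 0.007 tilt [-6.0e-04  2.4e-03 -1.0e+00]
0.01 0.01 0.06 -0.001 -0.002 0.010
```

Request:
{"op": "play_rows", "data": {
  "targets": "0 0 0 0 0 0 -1"
}}

```text
time: 13.5
position: [0.5873, 0.0722, 0.2959]
tool_rot: [-2.287, -2.151, -0.003]
ft_force: [0.1, -0.5, 0.7]
grip_width: -0.001
```

```bash
python3 st.py 100 75 .295 1
```

```text
case xy [100.    74.82] Fcase 0.16 -0.5
t 13.5 p [0.5873 0.0722 0.2959] yaw 1.5091 F [ 0.13 -0.51  0.68] T [-0.09  0.04 -0.  ] g -0.001 tilt [ 0.      0.0027 -1.    ]
0.02 -0.00 0.09 -0.000 -0.003 0.010
```

Request:
{"op": "play_rows", "data": {
  "targets": "0 0 0.15 0 0 0 -1;0 -0.05 0.15 0 0 0 -1"
}}

```text
time: 13.75
position: [0.5873, 0.0721, 0.2955]
tool_rot: [-2.288, -2.151, -0.006]
ft_force: [-4.0, -1.6, 11.4]
grip_width: 0.004
```

```bash
python3 st.py 100 75 .295 1
```

```text
case xy [99.99 74.72] Fcase -3.89 -1.89
t 13.75 p [0.5873 0.0721 0.2955] yaw 1.5091 F [-4.01 -1.61 11.36] T [-0.22  0.76  0.04] g 0.004 tilt [ 0.0016  0.0037 -1.    ]
0.03 0.00 0.05 0.001 -0.004 0.010
```

Request:
{"op": "play_rows", "data": {
  "targets": "0 -0.05 0.15 0 0 0 -1"
}}

```text
time: 13.88
position: [0.5871, 0.072, 0.2955]
tool_rot: [-2.288, -2.151, -0.008]
ft_force: [-3.2, -1.4, 9.7]
grip_width: 0.006
```

```bash
python3 st.py 100 75 .295 1
```

```text
case xy [99.8  74.59] Fcase -3.09 -1.65
t 13.875 p [0.5871 0.072  0.2955] yaw 1.5089 F [-3.2  -1.42  9.71] T [-0.2   0.77 -0.05] g 0.006 tilt [ 0.0027  0.0043 -1.    ]
0.04 0.02 0.05 0.002 -0.004 0.010
```

```bash
python3 wedge.py pics/k.png; python3 st.py 100 75 .295 1
python3 - <<'E'
from wedge import *
im=dict(np.load('pics/ks.npz')); cv2.imwrite('pics/kfull.png',im["pixels"])
E
```

```text
t 13.975 p [0.5871 0.072  0.2955] yaw 1.5089 F [-3.23 -0.47  8.87] T [-0.24  0.79 -0.02] g 0.005 tilt [ 0.0027  0.0043 -1.    ]
17.23 -0.91 10.83 0.003 -0.004 -0.061
case xy [99.8  74.61] Fcase -3.18 -0.7
t 13.975 p [0.5871 0.072  0.2955] yaw 1.5089 F [-3.23 -0.47  8.87] T [-0.24  0.79 -0.02] g 0.005 tilt [ 0.0027  0.0043 -1.    ]
0.04 0.02 0.05 0.002 -0.004 0.010
```

View pics/ks.png

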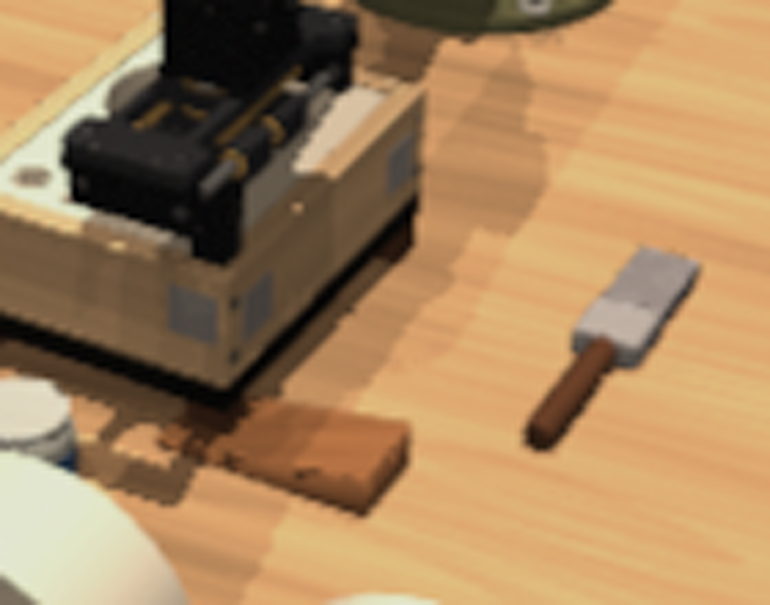

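View pics/k.png

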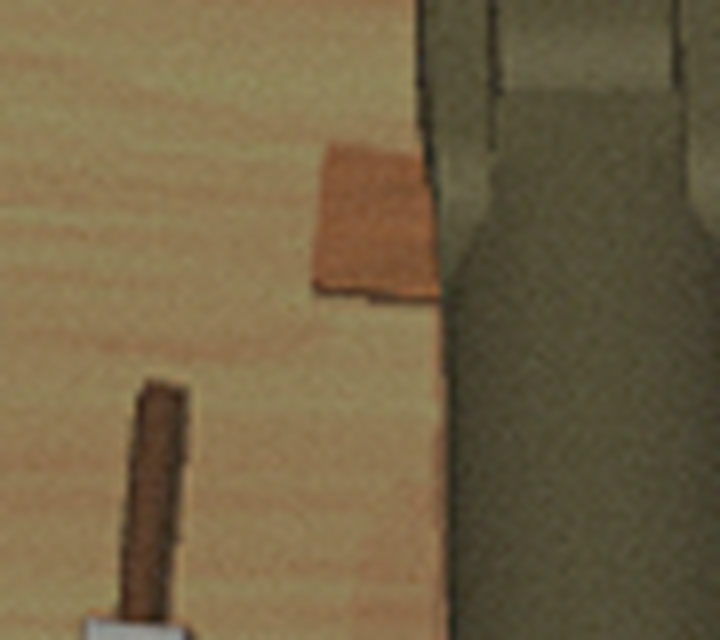

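Request:
{"op": "play_rows", "data": {
  "targets": "0 -0.1 0.16 0 0 0 -1;0 -0.1 0.16 0 0 0 -1"
}}

```text
time: 14.22
position: [0.5863, 0.0718, 0.2955]
tool_rot: [2.289, 2.15, 0.014]
ft_force: [-1.9, -1.5, 8.0]
grip_width: 0.005
```

```bash
python3 st.py 100 75 .295 1;  python3 - <<'E'
from wedge import *
b=dict(np.load('pics/k.npz'))
f=lambda u,v:((u+.5)/8-.5+235,(v+.5)/8-.5+150)
for (u,v),z in [((326,145),.028),((314,289),.028)]: X=cast(b,*f(u,v),z); print(tocase(X).round(1))
E
```

```text
case xy [98.97 74.29] Fcase -1.77 -1.65
t 14.225 p [0.5863 0.0718 0.2955] yaw 1.5085 F [-1.88 -1.52  7.96] T [-0.2   0.49  0.01] g 0.005 tilt [ 0.0071  0.0054 -1.    ]
0.07 0.10 0.05 0.007 -0.006 0.010
[133.  187.5]
[ 75.8 186. ]
```

Request:
{"op": "play_rows", "data": {
  "targets": "0 -0.05 0.19 0 0 0 -1;0 -0.05 0.19 0 0 0 -1"
}}

```text
time: 14.48
position: [0.5859, 0.0716, 0.2954]
tool_rot: [2.289, 2.15, 0.018]
ft_force: [-4.1, -0.3, 10.9]
grip_width: 0.002
```

```bash
python3 st.py 100 75 .295 1
python3 - <<'E'
from wedge import *
F=[]
for i in range(3):
    im=ctrl.get_image("scene"); F.append(ctrl.get_state()["ft_force"].round(1).tolist())
print(F); cv2.imwrite('pics/end.png',im["pixels"])
E
```

```text
case xy [98.63 74.06] Fcase -4.05 -0.62
t 14.475 p [0.5859 0.0716 0.2954] yaw 1.5083 F [-4.08 -0.32 10.92] T [-0.16  1.   -0.04] g 0.002 tilt [ 0.0094  0.0069 -0.9999]
0.09 0.14 0.04 0.009 -0.008 0.009
[[-3.4, -0.6, 11.6], [-3.7, -0.8, 12.2], [-3.7, -0.7, 11.1]]
```

View pics/end.png

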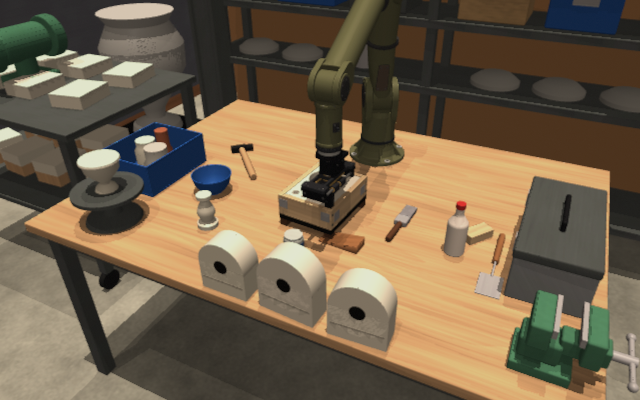

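Request:
{"op": "play_rows", "data": {
  "targets": "0 -0.1 0.18 0 0 0 -1"
}}

```text
time: 14.75
position: [0.5855, 0.0715, 0.2955]
tool_rot: [2.288, 2.149, 0.021]
ft_force: [-1.2, -1.1, 10.0]
grip_width: 0.001
```

Run:
```python
from wedge import *
for i in range(3):
    ctrl.get_image("scene"); s=ctrl.get_state(); print(s["ft_force"].round(1),s["position"].round(4))
```

```text
[-2.7 -0.6  9.9] [0.5854 0.0714 0.2955]
[-3.2 -1.   9. ] [0.5854 0.0714 0.2954]
[-2.5  0.  10.9] [0.5855 0.0714 0.2955]
```

The press is holding steady at about 10 N with no give, so I'll hand the job in.

```bash
python3 -c "
from bench import ctrl
print(ctrl.close_job())"
```

```text
the job is handed in; nothing more can be done
None
```

The wedge is under the short foot and the case felt firm when pressed. I handed the job in at about 15 s, with the arm still holding a press of about 10 N on that corner.

- **Wedging:** I lined the wedge up with the fingertips, pushing it once from behind and once sideways. Then I pushed its thick end along the case's -y until the force rose to about 8 N. It ended about 36 mm under the foot's outer edge, within about 2 mm of centre.
- **Press test:** The fingertip height was 295.9 mm unloaded, 295.6 mm at 5 N and 295.4 mm at 17 N. That is about 0.5 mm in all with no jump, so I did not push the wedge in further. I could not tell whether that 0.5 mm is the case or the arm flexing.
- **Force limits:** One test press went to about 17 N for a moment, over the 10 N asked. The final press was 9–11 N down, with a sideways pull of about 3 N that I could reduce but not remove.
- **Other things:** In the last pictures the case corner and the brush had not moved from where they started. I saw no change in the other objects, but I did not measure them.

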